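# Clear the jammed bottle chute and put the kit in its holders

### The job

A blue screw cap, too wide for the lane, is jammed in the little sloping bottle chute: lift it out so that the amber dropper bottle behind it slides down to the end stop by itself, then take the bottle from the stop and stand it upright in the small deep cup that fits it, never letting it tip over. Lay the cap flat in the wide shallow dish, the same way up as it is now, and lay the long and the short steel column each in the cradle of its own length, down on both saddles. Let go of everything at the end.

Things in the scene. Friction and masses are not known exactly. Their poses are not given: they have to be found in the camera images.
- cap_centre (a point): Blue screw cap, a plain disc 54 mm in diameter, 28 mm high, closed side up. The point is its centre; z is its axis, up. It starts jammed half-way down the chute, flat on the lane floor (so tilted 8 degrees), against the mouth of the lower guides; it is free on both sides of the lane, and the bottle touches it uphill.
- dropper_centre (a point): Amber dropper bottle, black cap: body 32 mm in diameter, cap 28 mm in diameter from 40 to 68 mm (the top) above the underside. The point is its centre, 34 mm above the underside; z is its axis, up. It starts standing on the lane (tilted 8 degrees), leaning on the uphill side of the jammed cap, and slides down by itself when that is gone.
- long_column_centre (a point): Long steel separation column lying on the bench: a rod 167 mm long along its y axis, tube 9.6 mm in diameter over the middle 116 mm, thicker end fittings 15 mm across. The point is its centre, 7 mm above its underside; z up.
- short_column_centre (a point): Short steel separation column lying on the bench: a rod 92 mm long along its y axis, tube 9.6 mm in diameter over the middle 42 mm, thicker end fittings 15 mm across. The point is its centre, 7 mm above its underside; z up.
- chute_stop (a point): The bottle chute, fixed: slippery lane sloping 8 degrees on a 176 x 74 mm foot. The point: where the bottle's centre comes to rest. x level, uphill along the lane; y across it; z straight up. Guides 10 mm high, 38 mm apart, interrupted for 48 mm where the cap sticks. End stop 42 mm high just downhill of the point; back plate 50 mm high at the top end. The bottle slides about 95 mm.
- cap_seat (a point): The wide shallow dish for the cap, grey plastic, fixed: 82 mm across, inside 68 mm in diameter, floor 4 mm and rim 10 mm above the bench. The point is where the centre of the seated cap belongs (18 mm above the bench); z up.
- bottle_seat (a point): The small deep cup for the bottle, grey plastic, fixed, on a 62 mm square foot: inside 46 mm in diameter, floor 5 mm and rim 22 mm above the bench. The point is where the centre of the seated bottle belongs (39 mm above the bench); z up.
- long_cradle_seat (a point): Long cradle, grey plastic, fixed, 188 x 40 mm: two saddles, each 16 mm long, 67 mm either side of the middle; their floor 14 mm, cheeks and end walls 21 mm above the bench; 28 mm between cheeks, 180 mm between end walls; only a 5 mm foot plate between the saddles. The point: where the long column's centre belongs, 21 mm above the bench; y along the cradle, z up.
- short_cradle_seat (a point): Short cradle, grey plastic, fixed, 112 x 40 mm: two saddles, each 16 mm long, 30 mm either side of the middle; their floor 14 mm, cheeks and end walls 21 mm above the bench; 28 mm between cheeks, 104 mm between end walls; only a 5 mm foot plate between the saddles. The point: where the short column's centre belongs, 21 mm above the bench; y along the cradle, z up.

How it is judged:
By the outcome, as a careful person would: the job done as asked, in the order asked, and still so for the second after the job is handed in, with the robot touching nothing.
It also fails if it takes over 112 s, if anything falls off the work surface, if the arm or the gripper's body presses on something with over 40 N, if the wrist force passes 120 N, or if a joint passes its speed limit or range.

### The arm

A 6-joint arm with a two-finger parallel gripper is mounted at the origin on a cart in front of the work surface, level with it; the furniture and walls round the work are solid. World frame = base frame: x ahead of the robot, y to its left, z up, the work surface at z = 0. Lengths are in m, angles in rad, forces in N, time in s.
With the tool pointing down it reaches from about 0.25 to 0.85 m from the base axis. Payload 12.5 kg.
Tool frame: the origin (TCP) lies between the finger pads; the fingertips stand 11 mm ahead of it and the grasp point (between the pads) lies 8 mm behind it (ctrl.finger_overhang is the distance from the TCP to the fingertips, in m); z points along the fingers, y is the line along which they close (so a half turn about z gives the same grasp; the last joint's range is limited). The gripper opens to 93 mm and grips with 3 to 60 N. Pads are 15 mm wide; open, the fingers measure 128 mm over their backs; the gripper's body (75 mm by 188 mm) begins 65 mm behind the grasp point.
Start: joints at [-1.307, 0.351, 1.652, -0, 1.139, -0.085], TCP at [0.188, -0.517, 0.23] pointing down, gripper open.
Joint ranges: [-2.75, 2.75], [-0.79, 2.1], [0.01, 2.65], [-1.57, 4.71], [0.07, 3.14], [-2.87, 2.87]. Speed limits (rad/s): [2.22, 2.22, 2.79, 3.14, 3.14, 3.14].

### API

Orientations are given as a 3x3 rotation matrix whose columns are the frame's x, y, z axes.
In Python, from station import ctrl, eyes, ticket gives the robot as it stands.
- The arm moves only by the tool carry_out, never from a script. Its argument "targets" is a list of rows, each a list of 7 numbers: the turn, a rotation vector about the tool's x, y, z in degrees, then the shift along the tool's x, y, z in mm, then the closure, from -1 (fully open) to 1 (shut). In form: [[ax, ay, az, tx, ty, tz, fingers], ...]. A call has 1 to 10 rows; each row is the pose to reach, as a shift and turn from the pose commanded when the call began, along the tool's axes at that moment; what a row does not reach only later rows make up. A row lasts 1/8 s, in which the tool goes at most 62.5 mm and 10.7 degrees, less where a joint would pass 70% of its speed; a pose out of reach is approached as far as the arm can. A call with a gripper value outside its range is refused whole. The fingers move at their own pace and stop on an object; the grip force is fixed at half the most. Time passes only in rows, so rows that repeat a pose let the fingers close. It gives the time, the measured TCP pose, the force, the opening and the grip force at its end, in the units of the state.
- ctrl.get_state(): the state, without advancing time (a new reading comes with each control period).
- eyes.grab_frame(name): name is "side" or "top"; returns a dict with "img" (384x512x3 uint8, red, green, blue), "K" (3x3 intrinsics, pixels), "D" ([k1, k2, p1, p2, k3] as OpenCV has them; the pictures are not rectified), "R" (3x3) and "t" (3): a world point X has camera coordinates R X + t. Camera axes: x right, y down, z forward; pixel columns grow to the right and rows downward; lengths in m; the calibration is good to about 2 mm. A picture is of the moment at which its call begins. There is no depth.
- ticket.hand_in(): hands the job in; it is judged then, once.
Trained networks look in a picture, given as the dict that the camera call returned (one of the last four; its "shot" number tells which), for a name from the list of things; names that differ only in an ending like _2 or _b are one class to them, and where a whole thing is asked for, a point or a joint stands for the part that bears it (a point fixed in the world has none). Each returns a list of dicts, best first, with "confidence" (0 to 1); they miss things now and then, are a little off and sometimes report something else, mostly with a low value. They report only what shows in the picture. A call takes as long as a camera call.
- eyes.look_for(query, picture): "at" ([row, column] in pixels, amid what is visible of it).
- eyes.trace(query, picture): "pixels" (384x512 bool, what is visible of it) and "at" ([row, column] in pixels, amid what is visible of it).
- eyes.place_of(query, picture): "at" ([row, column] in pixels: a listed point, or the origin of a listed thing).
The state is a dict: "time": time; "qpos": joint angles; "joint_velocities": joint speeds; "tau": joint torques, N m; "tool_pos": TCP position; "tcp_rot": TCP orientation; "force": force on the tool from outside, world axes, zero at the start; "torque": the same for the moment, N m; "gripper_width": finger opening in m; "gripper_force": force on a finger pad.
Only numpy, scipy, OpenCV 4.12 (cv2) and the standard library are available. Lean on these libraries where they do the work, as an engineer would, in place of code of your own. Each camera call takes 0.05 s, during which the arm holds its last target. There are 200 camera calls.

## Working session

There is one attempt and no reset: what is moved stays moved. The work goes in short steps, Python scripts to look and compute and a tool call to move; the robot and the scene stay as the last step left them, time stands still between calls to the robot, and variables do not carry over. Pictures are saved under pics/ and viewed, at most 14 in all, crops included, and the job is handed in when it is done.

Besides the shell and the picture viewer there is one more tool, called as name(argument=value, ...) on one line, values as JSON. carry_out: Moves the arm, as the interface text tells. Its arguments: {"type":"object","properties":{"targets":{"type":"array","items":{"type":"array","items":{"type":"number"}}}},"required":["targets"]}

```bash
mkdir -p pics; ls
cat > h.py <<'E'
import numpy as np, cv2
from station import ctrl, eyes, ticket
def ray(f,at):
    p=cv2.undistortPoints(np.array([[[at[1],at[0]]]],float),f["K"],np.array(f["D"]))[0,0]
    R=np.array(f["R"]);t=np.array(f["t"])
    return -R.T@t, R.T@np.array([p[0],p[1],1.])
def onz(f,at,z):
    o,d=ray(f,at); return o+d*(z-o[2])/d[2]
def tri(fa,a,fb,b):
    o1,d1=ray(fa,a);o2,d2=ray(fb,b)
    s=np.linalg.lstsq(np.c_[d1,-d2],o2-o1,rcond=None)[0]
    p,q=o1+d1*s[0],o2+d2*s[1]
    return (p+q)/2,np.linalg.norm(p-q)
def proj(f,X):
    r=cv2.Rodrigues(np.array(f["R"]))[0]
    return cv2.projectPoints(np.array(X,float).reshape(-1,1,3),r,np.array(f["t"],float),f["K"],np.array(f["D"]))[0][:,0]
def save(f,n): cv2.imwrite(f"pics/{n}.png",np.ascontiguousarray(f["img"][:,:,::-1]))
E
python3 - <<'E'
from h import *
np.set_printoptions(precision=4,suppress=True)
a=eyes.grab_frame("top");b=eyes.grab_frame("side")
both=np.vstack([a["img"],b["img"]]); save(a,"top0");save(b,"side0")
for f in(a,b): print(-np.array(f["R"]).T@f["t"])
Z=dict(cap_centre=None,dropper_centre=None,long_column_centre=.007,short_column_centre=.007,chute_stop=None,cap_seat=.018,bottle_seat=.039,long_cradle_seat=.021,short_cradle_seat=.021)
for n,z in Z.items():
    ra=eyes.place_of(n,a);rb=eyes.place_of(n,b)
    print(n,[(np.round(r["at"],1),round(r["confidence"],2)) for r in ra[:2]],[(np.round(r["at"],1),round(r["confidence"],2)) for r in rb[:2]])
    if ra and rb: print("  tri",tri(a,ra[0]["at"],b,rb[0]["at"]))
    if z:
        if ra: print("  top",onz(a,ra[0]["at"],z))
        if rb: print("  side",onz(b,rb[0]["at"],z))
print(ctrl.get_state())
E
```

```text
pics
[ 0.3363 -0.0436  1.5101]
[ 1.3969 -0.2788  0.45  ]
cap_centre [(array([200.4, 153.9]), 0.71)] [(array([192.2, 367.4]), 0.51), (array([211.9, 111.8]), 0.25)]
  tri (array([0.54  , 0.2994, 0.0389]), np.float64(0.001511420540210999))
dropper_centre [(array([187. , 153.2]), 0.52)] []
long_column_centre [(array([187.9, 297.2]), 0.59)] [(array([211.8, 114.4]), 0.64), (array([233.2, 209.6]), 0.53)]
  tri (array([ 0.5949, -0.2839,  0.0777]), np.float64(0.2175982253387267))
  top [ 0.595  -0.1816  0.007 ]
  side [ 0.4242 -0.4173  0.007 ]
short_column_centre [(array([227. , 289.9]), 0.56)] [(array([206.9, 200. ]), 0.55)]
  tri (array([ 0.4591, -0.1689,  0.0094]), np.float64(0.024962821166608643))
  top [ 0.4608 -0.1567  0.007 ]
  side [ 0.4507 -0.1806  0.007 ]
chute_stop [(array([212.1, 152. ]), 0.64)] [(array([180.2, 356.6]), 0.92)]
  tri (array([0.4954, 0.2929, 0.0616]), np.float64(0.013446487108882571))
cap_seat [(array([232.7, 225.9]), 0.82)] [(array([211.4, 297.4]), 0.66), (array([194.5, 275.4]), 0.6)]
  tri (array([ 0.4517,  0.0876, -0.0402]), np.float64(0.054897770109864456))
  to
[... 499 characters left out ...]
(array([ 0.7006, -0.0629,  0.0213]), np.float64(0.0026192541340518353))
  top [ 0.701  -0.0616  0.021 ]
  side [ 0.6999 -0.064   0.021 ]
{'time': 1.0, 'qpos': array([-1.3066,  0.3507,  1.6518, -0.    ,  1.1391, -0.0846]), 'joint_velocities': array([-0.0002,  0.    , -0.0003,  0.001 ,  0.0014,  0.0003]), 'tau': array([  0.    , -49.7252, -28.5484,   0.0699,   0.022 ,  -0.    ]), 'tool_pos': array([ 0.188 , -0.5169,  0.2296]), 'tcp_rot': array([[ 0.9398,  0.3417,  0.    ],
       [ 0.3417, -0.9398, -0.    ],
       [-0.    ,  0.    , -1.    ]]), 'force': array([ 0.6025, -0.7588,  0.3384]), 'torque': array([ 0.0009,  0.0393, -0.0016]), 'gripper_force': 0.0, 'gripper_width': 0.09288853152430059}
```

View pics/top0.png

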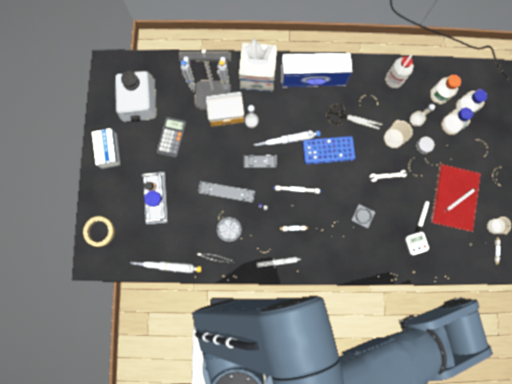

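View pics/side0.png

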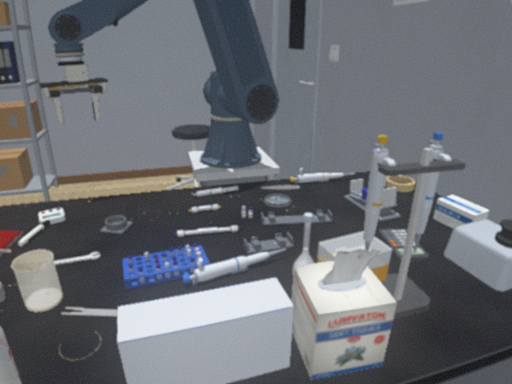

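Run:
```python
from h import *
np.set_printoptions(precision=4,suppress=True)
a=eyes.grab_frame("top");b=eyes.grab_frame("side")
def crop(f,r0,r1,c0,c1,s): return cv2.resize(np.ascontiguousarray(f["img"][r0:r1,c0:c1,::-1]),((c1-c0)*s,(r1-r0)*s),interpolation=cv2.INTER_CUBIC)
top=np.hstack([crop(a,165,232,130,180,8)[:536],crop(a,165,232,340,390,8)[:,:400]])
cv2.imwrite("pics/c1.png",top)
s=crop(b,165,235,335,405,8); cv2.imwrite("pics/c2.png",s)
Z=dict(cap_centre=.06,dropper_centre=.08,long_column_centre=.007,short_column_centre=.007,chute_stop=.0,cap_seat=.01,bottle_seat=.015,long_cradle_seat=.018,short_cradle_seat=.018)
for n,z in Z.items():
  for nm,f in(("top",a),("side",b)):
    for r in eyes.trace(n,f)[:2]:
        m=r["pixels"].astype(np.uint8); ys,xs=np.nonzero(m)
        P=np.array([onz(f,(y,x),z)[:2] for y,x in zip(ys,xs)],np.float32)
        rc=cv2.minAreaRect(P)
        bx=cv2.boxPoints(rc); e1=bx[1]-bx[0];e2=bx[2]-bx[1]; L=e1 if np.linalg.norm(e1)>np.linalg.norm(e2) else e2
        u,sv,v=np.linalg.svd(P-P.mean(0),full_matrices=False)
        print(n,nm,round(r["confidence"],2),"px",np.round([ys.mean(),xs.mean()],1),ys.min(),ys.max(),xs.min(),xs.max(),len(P),"mean",P.mean(0),"rect",np.array(rc[0]),np.array(rc[1]),"ang",np.degrees(np.arctan2(L[1],L[0])).round(1),"pca",np.degrees(np.arctan2(v[0,1],v[0,0])).round(1))
```

```text
cap_centre top 0.56 px [198.3 152.6] 191 206 144 161 231 mean [0.5446 0.2998] rect [0.5438 0.3002] [0.05   0.0571] ang -89.1 pca -97.7
dropper_centre top 0.47 px [185.8 149.9] 181 190 144 156 101 mean [0.5827 0.3065] rect [0.5837 0.3061] [0.0299 0.0401] ang -89.2 pca -104.7
long_column_centre top 0.73 px [188.7 295.1] 186 192 273 319 137 mean [ 0.5921 -0.1745] rect [ 0.5913 -0.1774] [0.1584 0.0143] ang 87.6 pca -93.5
long_column_centre side 0.62 px [230.7 207. ] 226 236 174 240 303 mean [ 0.5943 -0.1812] rect [ 0.5948 -0.1807] [0.1644 0.0303] ang 86.6 pca -93.1
short_column_centre top 0.4 px [227.7 292.8] 226 230 281 305 98 mean [ 0.4587 -0.1664] rect [ 0.4576 -0.1672] [0.0135 0.0812] ang -89.3 pca -87.4
short_column_centre side 0.38 px [200.3 276.9] 194 207 263 290 312 mean [0.4605 0.0461] rect [0.46   0.0452] [0.0794 0.0963] ang -20.2 pca -23.0
chute_stop top 0.93 px [199.3 156.2] 171 224 143 166 793 mean [0.55   0.3017] rect [0.5567 0.3072] [0.1823 0.0779] ang 4.6 pca -177.6
chute_stop top 0.38 px [229.  228.4] 217 241 217 240 457 mean [0.4522 0.0511] rect [0.4521 0.0506] [0.0793 
[... 988 characters left out ...]
seat side 0.65 px [200.4 276.9] 194 207 264 290 308 mean [0.4784 0.04  ] rect [0.4779 0.0406] [0.0771 0.0923] ang -14.5 pca -24.0
long_cradle_seat top 0.9 px [191.4 226.1] 182 201 199 253 669 mean [0.5779 0.0607] rect [0.5782 0.0605] [0.186  0.0437] ang 81.7 pca -99.0
long_cradle_seat side 0.58 px [218.5 294.8] 210 225 261 331 614 mean [0.6062 0.047 ] rect [0.5993 0.0534] [0.1906 0.0762] ang 79.5 pca -97.4
short_cradle_seat top 0.9 px [160.8 259.1] 155 166 243 275 372 mean [ 0.6858 -0.0498] rect [ 0.6868 -0.0495] [0.0388 0.1101] ang -89.2 pca -88.8
short_cradle_seat top 0.55 px [215.7 363. ] 205 226 353 374 320 mean [ 0.5007 -0.4041] rect [ 0.5006 -0.404 ] [0.0622 0.0603] ang 63.8 pca -139.6
```

View pics/c1.png

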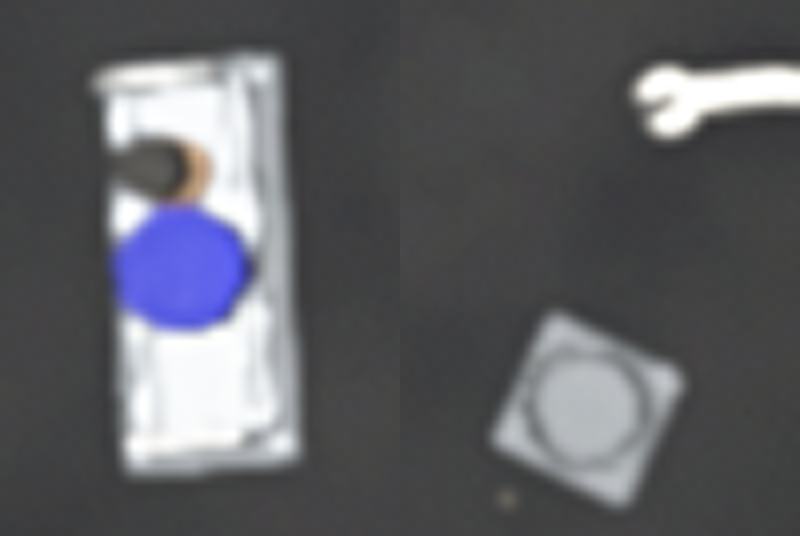

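View pics/c2.png

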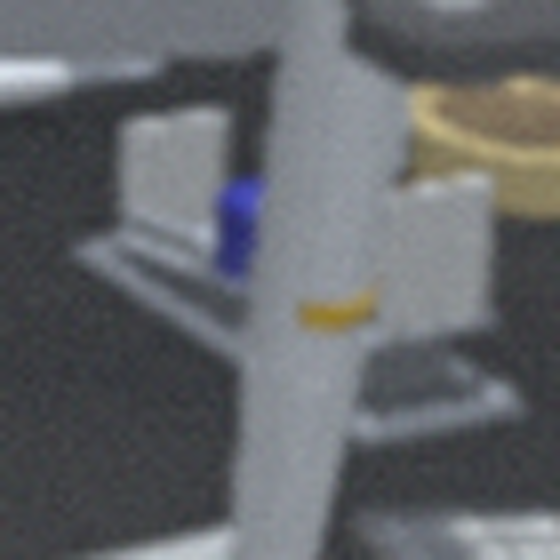

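```bash
cat > m.py <<'E'
from h import *
from scipy.optimize import least_squares
np.set_printoptions(precision=4,suppress=True)
E
python3 - <<'E'
from m import *
a=eyes.grab_frame("top");b=eyes.grab_frame("side")
g=cv2.cvtColor(a["img"],cv2.COLOR_RGB2GRAY)
for n,(r0,r1,c0,c1),z in [("long",(180,198,266,328),.007),("short",(221,235,274,316),.007),("lcr",(178,205,192,260),.018),("scr",(150,171,238,282),.018),("dish",(212,246,212,246),.01),("cup",(199,232,346,380),.004)]:
    s=g[r0:r1,c0:c1]; t=(np.percentile(s,97)+np.percentile(s,10))/2
    if n in("lcr","scr","cup","dish"): t=(np.percentile(s,80)+np.percentile(s,5))/2
    k,l,st,_=cv2.connectedComponentsWithStats((s>t).astype(np.uint8)); i=1+np.argmax(st[1:,4])
    ys,xs=np.nonzero(l==i)
    P=np.array([onz(a,(y+r0,x+c0),z)[:2] for y,x in zip(ys,xs)],np.float32)
    rc=cv2.minAreaRect(P); u,sv,v=np.linalg.svd(P-P.mean(0),full_matrices=False)
    print(n,t.round(),(xs.min()+c0,xs.max()+c0,ys.min()+r0,ys.max()+r0),"mean",P.mean(0),"rect",np.array(rc[0]),np.array(rc[1]),round(rc[2],1),"pca",(np.degrees(np.arctan2(v[0,1],v[0,0]))%180).round(1))
# chute: foot corners
pt=[(224.4,146),(222.5,167.5),(171.9,165.25)]; ps=[(195.6,345),(215,400)]
for p in pt: print("foot top",onz(a,p,.004))
for p in ps: print("foot side",onz(b,p,.004))
def res(q):
    x,y,w=q; c,s=np.cos(w),np.sin(w)
    C=lambda u,v:[x+c*u*.088-s*v*.037,y+s*u*.088+c*v*.037,.004]
    A=proj(a,[C(-1,1),C(-1,-1),C(1,-1)]);B=proj(b,[C(-1,-1),C(1,1)])
    return np.r_[(A[:,::-1]-pt).ravel(),(B[:,::-1]-ps).ravel()*.7]
r=least_squares(res,[.55,.3,0.05]);print("chute centre",r.x,np.degrees(r.x[2]),r.fun.round(1))
for z in(.055,.065): print("cap top",onz(a,(198.6,152.7),z),"bottle top",onz(a,(185.5,150.),z+.045))
x,y,w=r.x
# heights from side view : stop plate top/back plate top-right/cap top and bottom at left rim
for nm,p,xx in [("stop top",(179,356),x-.085),("back top",(187,395),x+.085),("back bottom",(205.5,396.5),x+.085),("cap top",(187.5,365.5),.545),("cap bot",(199.5,364.5),.545)]:
    o,d=ray(b,p);print(nm,o+d*(xx-o[0])/d[0])
E
```

```text
long 160.0 (np.int64(275), np.int64(319), np.int64(185), np.int64(193)) mean [ 0.5922 -0.1817] rect [ 0.5921 -0.181 ] [0.1519 0.0195] 86.3 pca 86.5
short 158.0 (np.int64(280), np.int64(306), np.int64(225), np.int64(230)) mean [ 0.4582 -0.1682] rect [ 0.4593 -0.1672] [0.0169 0.0879] 0.6 pca 92.0
lcr 122.0 (np.int64(199), np.int64(254), np.int64(182), np.int64(201)) mean [0.5774 0.0604] rect [0.5773 0.061 ] [0.1893 0.0415] 80.7 pca 80.8
scr 120.0 (np.int64(244), np.int64(276), np.int64(154), np.int64(167)) mean [ 0.6849 -0.0531] rect [ 0.6869 -0.053 ] [0.0458 0.1101] 0.8 pca 92.6
dish 138.0 (np.int64(217), np.int64(240), np.int64(217), np.int64(240)) mean [0.4509 0.0494] rect [0.453  0.0499] [0.0773 0.0773] 0.8 pca 59.6
cup 108.0 (np.int64(351), np.int64(374), np.int64(204), np.int64(227)) mean [ 0.5023 -0.4071] rect [ 0.5028 -0.4073] [0.0646 0.0655] 64.5 pca 142.8
foot top [0.4626 0.3311 0.004 ]
foot top [0.4704 0.2579 0.004 ]
foot top [0.6453 0.2741 0.004 ]
foot side [0.474  0.2641 0.004 ]
foot side [0.6366 0.35   0.004 ]
chute centre [0.5547 0.3038 0.0908] 5.203222091438958 [-0.3 -0.4 -0.  -0.3 -0.1 -0.2 -0.2 -1.4  0.3  0.1]
cap top [0.5441 0.3007 0.055 ] bottle top [0.5802 0.3012 0.1   ]
cap top [0.5427 0.2983 0.065 ] bottle top [0.5785 0.2987 0.11  ]
stop top [0.4697 0.2987 0.0543]
back top [0.6397 0.3149 0.093 ]
back bottom [0.6397 0.33   0.037 ]
cap top [0.545  0.2867 0.0569]
cap bot [0.545  0.2887 0.0187]
```

```bash
cat >> m.py <<'E'
from scipy.spatial.transform import Rotation as Ro
W=np.radians(5.2)
def tool(yaw,tilt=0): # tool x at yaw (deg), tool down, leaning: z axis tilted 'tilt' deg so that -z leans to -x (downhill)
    y,t=np.radians([yaw,tilt]);c,s=np.cos(y),np.sin(y)
    z=np.array([np.sin(t)*c,np.sin(t)*s,-np.cos(t)]);yy=np.array([s,-c,0]);return np.c_[np.cross(yy,z),yy,z]
def rows(*tg,base=None):
    st=ctrl.get_state();p,R=(st["tool_pos"],st["tcp_rot"]) if base is None else base
    for P,T in tg:
        print(np.r_[np.degrees(Ro.from_matrix(R.T@T).as_rotvec()),R.T@(np.array(P)-p)*1000].round(1).tolist())
E
python3 - <<'E'
from m import *
T=tool(5.2,8); rows(((.5457-.0136,.2994,.143),T))
E
```

```text
[-1.0, 8.0, 14.8, 602.3, -649.5, 86.6]
```

carry_out(targets=[[0,8,15,602,-650,40,-1],[0,8,15,602,-650,40,-1],[0,8,15,602,-650,40,-1],[0,8,15,602,-650,40,-1],[0,8,15,602,-650,40,-1],[0,8,15,602,-650,40,-1],[0,8,15,602,-650,40,-1],[0,8,15,602,-650,40,-1],[0,8,15,602,-650,40,-1],[0,8,15,602,-650,40,-1]])

```text
time: 3.35
tool_pos: [0.4308, 0.0609, 0.2018]
tcp_rot: [[0.987, 0.088, 0.137], [0.085, -0.996, 0.03], [0.139, -0.018, -0.99]]
force: [1.8, -1.3, 0.5]
gripper_width: 0.093
gripper_force: 0.0
```

Run:
```python
from m import *
T=tool(5.2,8); rows(((.5457-.0136,.2994,.143),T)); print(ctrl.get_state()["qpos"])
```

```text
[-1.0, 0.0, -0.3, 112.0, -227.6, 79.2]
[0.0161 0.1109 2.0497 0.0372 0.8437 1.4772]
```

carry_out(targets=[[-1,0,0,112,-228,60,-1],[-1,0,0,112,-228,60,-1],[-1,0,0,112,-228,60,-1],[-1,0,0,112,-228,60,-1],[-1,0,0,112,-228,60,-1],[-1,0,0,112,-228,60,-1],[-1,0,0,112,-228,60,-1]])

```text
time: 4.22
tool_pos: [0.5286, 0.2957, 0.1619]
tcp_rot: [[0.987, 0.084, 0.137], [0.083, -0.996, 0.012], [0.137, -0.001, -0.991]]
force: [0.8, -0.2, -0.9]
gripper_width: 0.0931
gripper_force: 0.0
```

Run:
```python
from m import *
T=tool(5.2,8); rows(((.5457,.3006,.043),T)); print(ctrl.get_state()["qpos"],ctrl.get_state()["tool_pos"])
b=eyes.grab_frame("side");a=eyes.grab_frame("top")
f=lambda f,r0,r1,c0,c1,s:cv2.resize(np.ascontiguousarray(f["img"][r0:r1,c0:c1,::-1]),None,fx=s,fy=s,interpolation=cv2.INTER_CUBIC)
cv2.imwrite("pics/c3.png",np.hstack([f(b,120,220,320,420,4),f(a,150,250,100,200,4)]))
```

```text
[0.0, 0.1, -0.4, 0.9, -3.3, 120.2]
[ 0.4549  0.4712  1.6595 -0.0637  0.883   1.9786] [0.5286 0.2957 0.1619]
```

View pics/c3.png

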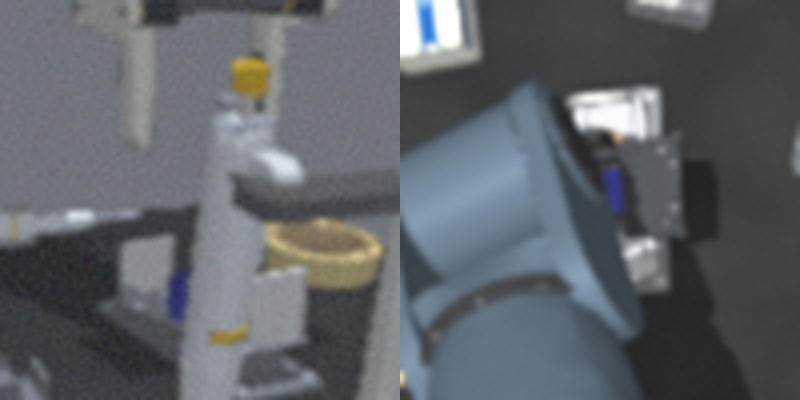

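Side crop: the open hand hangs over the blue cap (side px ~ row 194, col 364) and nothing has moved. I'll descend along the lane normal.

carry_out(targets=[[0,0,0,1,-3,50,-1],[0,0,0,1,-3,90,-1],[0,0,0,1,-3,112,-1],[0,0,0,1,-3,119,-1],[0,0,0,1,-3,119,-1],[0,0,0,1,-3,119,-1]])

```text
time: 5.08
tool_pos: [0.5463, 0.3016, 0.0451]
tcp_rot: [[0.987, 0.085, 0.139], [0.084, -0.996, 0.013], [0.139, -0.001, -0.99]]
force: [0.1, 0.2, 0.2]
gripper_width: 0.0929
gripper_force: 0.0
```

carry_out(targets=[[0,0,0,0,0,0,1],[0,0,0,0,0,0,1],[0,0,0,0,0,0,1],[0,0,0,0,0,0,1],[0,0,0,0,0,0,1],[0,0,0,0,0,0,1]])

```text
time: 5.82
tool_pos: [0.5469, 0.3027, 0.0446]
tcp_rot: [[0.986, 0.085, 0.14], [0.084, -0.996, 0.015], [0.141, -0.003, -0.99]]
force: [2.9, 6.1, 0.7]
gripper_width: 0.0525
gripper_force: 30.0
```

carry_out(targets=[[0,0,0,0,0,-8,1],[0,0,0,0,0,-16,1],[0,0,0,0,0,-26,1],[0,0,0,0,0,-40,1],[0,0,0,0,0,-70,1],[0,0,0,0,0,-100,1],[0,0,0,0,0,-130,1],[0,0,0,0,0,-130,1]])

```text
time: 6.82
tool_pos: [0.5287, 0.3004, 0.1754]
tcp_rot: [[0.986, 0.085, 0.141], [0.084, -0.996, 0.014], [0.142, -0.002, -0.99]]
force: [-0.6, -0.1, 0.1]
gripper_width: 0.0526
gripper_force: 30.0
```

Run:
```python
from m import *
b=eyes.grab_frame("side")
f=lambda f,r0,r1,c0,c1,s:cv2.resize(np.ascontiguousarray(f["img"][r0:r1,c0:c1,::-1]),None,fx=s,fy=s,interpolation=cv2.INTER_CUBIC)
cv2.imwrite("pics/c4.png",f(b,90,220,310,410,5)[:600])
T=tool(5.2,0); rows(((.4515,.0498,.13),T)); print(ctrl.get_state()["qpos"])
```

```text
[-0.1, -8.0, -0.3, -102.8, 242.8, 29.2]
[ 0.4618  0.4588  1.6464 -0.0633  0.9068  1.983 ]
```

View pics/c4.png

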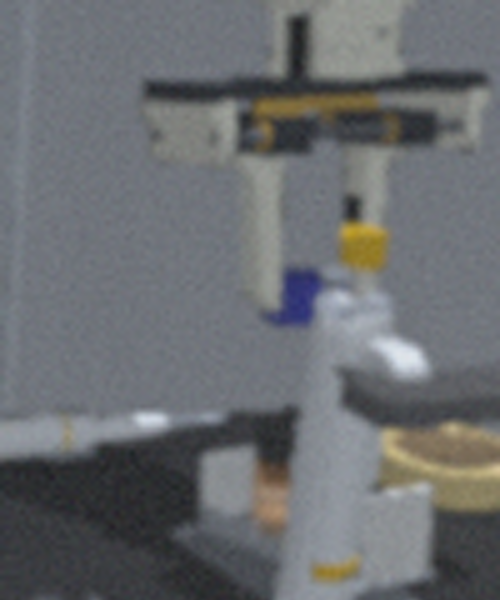

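Side crop: the cap is held by the fingers (side px ~ row 149, col 369); the amber bottle now shows at the stop (row ~188, col 364), upright. On to the dish.

carry_out(targets=[[0,-8,0,-30,60,0,1],[0,-8,0,-103,243,0,1],[0,-8,0,-103,243,29,1],[0,-8,0,-103,243,29,1],[0,-8,0,-103,243,29,1],[0,-8,0,-103,243,29,1],[0,-8,0,-103,243,29,1],[0,-8,0,-103,243,29,1]])

```text
time: 7.88
tool_pos: [0.4515, 0.0505, 0.1297]
tcp_rot: [[0.996, 0.087, -0.001], [0.087, -0.996, 0.001], [-0.001, -0.001, -1.0]]
force: [-0.8, -0.1, -0.1]
gripper_width: 0.0526
gripper_force: 30.0
```

Run:
```python
from m import *
a=eyes.grab_frame("top");b=eyes.grab_frame("side")
f=lambda f,r0,r1,c0,c1,s:cv2.resize(np.ascontiguousarray(f["img"][r0:r1,c0:c1,::-1]),None,fx=s,fy=s,interpolation=cv2.INTER_CUBIC)
cv2.imwrite("pics/c5.png",np.hstack([f(b,130,220,230,330,4),f(a,170,260,130,230,4)]))
T=tool(5.2,0); rows(((.4515,.0498,.0235),T)); print(ctrl.get_state()["tool_pos"])
for n,f in(("t",a),("s",b)):
  for r in eyes.trace("cap_centre",f)[:1]:
    ys,xs=np.nonzero(r["pixels"]);print(n,r["confidence"],ys.min(),ys.max(),xs.min(),xs.max())
p=ctrl.get_state()["tool_pos"]
print(proj(b,[p+[0,0,-.011],p]))
```

```text
[-0.1, 0.1, -0.2, 0.2, 0.5, 106.1]
[0.4513 0.0502 0.1296]
s 0.49 154 170 270 288
[[278.3203 163.3034]
 [278.437  159.6478]]
```

View pics/c5.png

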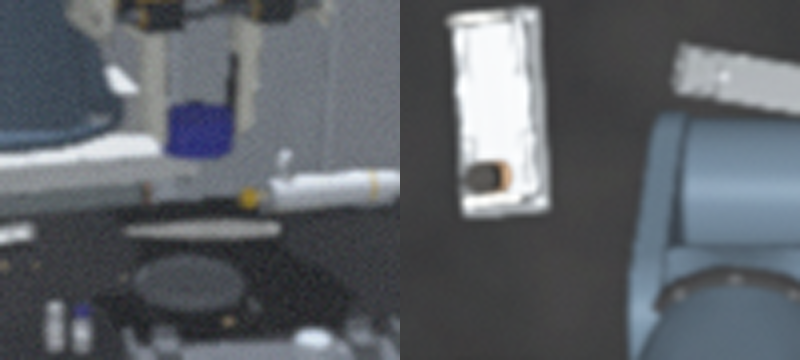

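Side crop: cap held level, bottom ~row 169.5; dish below. Top crop: bottle stands at the stop (top px row 214, col 152). Lower the cap carefully.

carry_out(targets=[[0,0,0,0,0,50,1],[0,0,0,0,0,90,1],[0,0,0,0,0,100,1],[0,0,0,0,0,103,1],[0,0,0,0,0,103,1],[0,0,0,0,0,103,1]])

```text
time: 8.82
tool_pos: [0.4516, 0.0496, 0.0275]
tcp_rot: [[0.996, 0.085, 0.0], [0.085, -0.996, 0.001], [0.0, -0.001, -1.0]]
force: [-0.5, -0.9, -0.1]
gripper_width: 0.0524
gripper_force: 30.0
```

carry_out(targets=[[0,0,0,0,0,1,1],[0,0,0,0,0,2,1],[0,0,0,0,0,2,1]])

```text
time: 9.2
tool_pos: [0.4509, 0.0495, 0.0245]
tcp_rot: [[0.996, 0.085, -0.002], [0.085, -0.996, 0.001], [-0.002, -0.001, -1.0]]
force: [-1.2, 0.1, -1.2]
gripper_width: 0.0527
gripper_force: 30.0
```

carry_out(targets=[[0,0,0,0,0,1.5,1],[0,0,0,0,0,1.5,1],[0,0,0,0,0,1.5,1]])

```text
time: 9.57
tool_pos: [0.4512, 0.0496, 0.0235]
tcp_rot: [[0.996, 0.085, -0.001], [0.085, -0.996, 0.001], [-0.001, -0.001, -1.0]]
force: [-1.3, 2.2, 8.0]
gripper_width: 0.053
gripper_force: 30.0
```

carry_out(targets=[[0,0,0,0,0,0,0.0],[0,0,0,0,0,0,-1],[0,0,0,0,0,0,-1],[0,0,0,0,0,0,-1],[0,0,0,0,0,0,-1],[0,0,0,0,0,-30,-1],[0,0,0,0,0,-80,-1],[0,0,0,0,0,-130,-1],[0,0,0,0,0,-130,-1]])

```text
time: 10.7
tool_pos: [0.4529, 0.0495, 0.156]
tcp_rot: [[0.996, 0.085, 0.005], [0.085, -0.996, 0.001], [0.005, -0.0, -1.0]]
force: [-1.0, -0.7, -0.6]
gripper_width: 0.093
gripper_force: 0.0
```

Run:
```python
from m import *
a=eyes.grab_frame("top");b=eyes.grab_frame("side")
for n,f in(("t",a),("s",b)):
  for q in("dropper_centre","cap_centre"):
   for r in eyes.trace(q,f)[:1]:
    ys,xs=np.nonzero(r["pixels"]);print(n,q,round(r["confidence"],2),ys.min(),ys.max(),xs.min(),xs.max(),ys.mean(),xs.mean())
n=np.array([-.139,-.013,.99]);B=np.array([.4975,.2976,.0176])
print("exp top/bottom",proj(a,[B+n*.068,B,B+n*.034]),proj(b,[B+n*.068,B]))
print("exp cap top",proj(a,[[.452,.05,.032]]))
T=tool(5.2,8); rows((B+n*.135,T),(B+n*.033,T))
f=lambda f,r0,r1,c0,c1,s:cv2.resize(np.ascontiguousarray(f["img"][r0:r1,c0:c1,::-1]),None,fx=s,fy=s,interpolation=cv2.INTER_CUBIC)
cv2.imwrite("pics/c6.png",np.hstack([f(b,165,225,335,405,8)[:480],f(a,190,250,130,160,8)]))
```

```text
t dropper_centre 0.65 209 218 146 158 213.94285714285715 152.17142857142858
s dropper_centre 0.51 172 194 356 365 182.743961352657 360.719806763285
s cap_centre 0.67 189 203 268 286 195.9959349593496 276.9308943089431
exp top/bottom [[150.9083 214.5004]
 [155.4003 213.9022]
 [153.2056 214.1945]] [[359.6172 171.6326]
 [358.9065 193.3962]]
exp cap top [[228.0923 228.2405]]
[-0.0, 8.2, -0.3, 49.1, -243.1, 0.7]
[-0.0, 8.2, -0.3, 63.8, -243.1, 101.6]
```

View pics/c6.png

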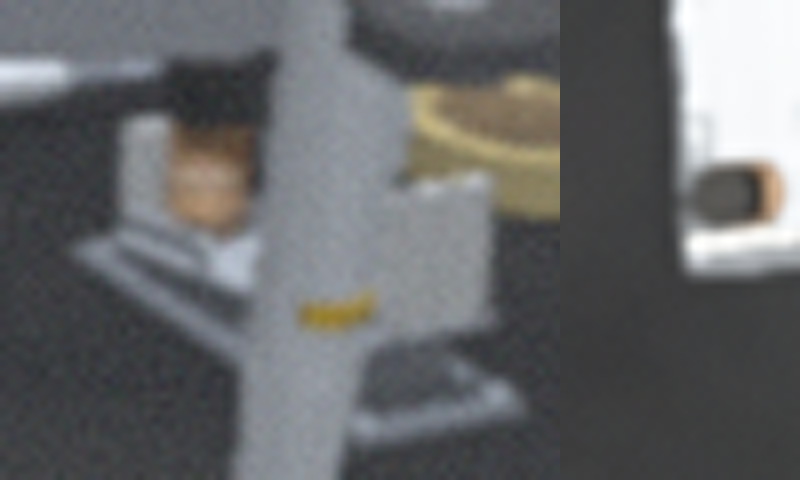

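Bottle stands at the stop in both crops (side ~row 183, col 361; top row 214, col 152), matching the model. Approach it.

carry_out(targets=[[0,8,0,49,-243,0,-1],[0,8,0,49,-243,0,-1],[0,8,0,49,-243,0,-1],[0,8,0,49,-243,0,-1],[0,8,0,49,-243,0,-1],[0,8,0,49,-243,0,-1],[0,8,0,49,-243,0,-1]])

```text
time: 11.88
tool_pos: [0.4791, 0.2945, 0.1528]
tcp_rot: [[0.987, 0.084, 0.136], [0.083, -0.996, 0.012], [0.137, -0.0, -0.991]]
force: [-0.6, -0.6, 0.3]
gripper_width: 0.0928
gripper_force: 0.0
```

Run:
```python
from m import *
n=np.array([-.139,-.013,.99]);B=np.array([.4975,.2976,.0176])
rows((B+n*.033,tool(5.2,8)))
```

```text
[0.0, 0.1, -0.4, -0.2, -1.4, 103.5]
```

carry_out(targets=[[0,0,0,0,-1,50,-1],[0,0,0,0,-1,90,-1],[0,0,0,0,-1,103,-1],[0,0,0,0,-1,103,-1],[0,0,0,0,-1,103,-1]])

```text
time: 12.5
tool_pos: [0.4939, 0.2982, 0.0527]
tcp_rot: [[0.987, 0.085, 0.139], [0.084, -0.996, 0.014], [0.14, -0.002, -0.99]]
force: [-0.3, 0.1, -0.0]
gripper_width: 0.0929
gripper_force: 0.0
```

carry_out(targets=[[0,0,0,0,0,0,1],[0,0,0,0,0,0,1],[0,0,0,0,0,0,1],[0,0,0,0,0,0,1],[0,0,0,0,0,0,1],[0,0,0,0,0,0,1],[0,0,0,0,0,0,1]])

```text
time: 13.38
tool_pos: [0.4932, 0.298, 0.0511]
tcp_rot: [[0.987, 0.085, 0.137], [0.084, -0.996, 0.013], [0.138, -0.001, -0.99]]
force: [-0.3, 0.1, 0.2]
gripper_width: 0.0308
gripper_force: 30.0
```

carry_out(targets=[[0,0,0,0,0,-15,1],[0,0,0,0,0,-40,1],[0,0,0,0,0,-80,1],[0,0,0,0,0,-120,1],[0,0,0,0,0,-120,1],[0,-4,0,0,0,-120,1],[0,-8,0,0,0,-120,1],[0,-8,0,0,0,-120,1]])

```text
time: 14.38
tool_pos: [0.477, 0.2963, 0.1694]
tcp_rot: [[0.996, 0.085, -0.002], [0.085, -0.996, 0.0], [-0.002, -0.001, -1.0]]
force: [-0.0, -0.2, -1.1]
gripper_width: 0.0308
gripper_force: 30.0
```

Run:
```python
from m import *
rows(((.5015,-.4055,.15),tool(5.2)))
print(ctrl.get_state()["qpos"])
```

```text
[-0.0, 0.1, -0.3, -35.0, 701.3, 19.1]
[0.4723 0.4411 1.6795 0.0015 1.0229 1.9575]
```

carry_out(targets=[[0,0,0,0,20,0,1],[0,0,0,-2,65,0,1],[0,0,0,-5,120,0,1],[0,0,0,-8,178,0,1],[0,0,0,-12,236,0,1],[0,0,0,-15,294,0,1],[0,0,0,-18,352,0,1],[0,0,0,-20,405,0,1],[0,0,0,-22,435,0,1],[0,0,0,-22,450,0,1]])

```text
time: 15.62
tool_pos: [0.4923, -0.1554, 0.1695]
tcp_rot: [[0.997, 0.084, -0.002], [0.084, -0.997, 0.0], [-0.002, -0.0, -1.0]]
force: [1.4, -0.7, -0.0]
gripper_width: 0.0309
gripper_force: 30.0
```

carry_out(targets=[[0,0,0,-1,20,0,1],[0,0,0,-4,65,0,1],[0,0,0,-7,120,5,1],[0,0,0,-10,175,12,1],[0,0,0,-12,220,19,1],[0,0,0,-13,242,19,1],[0,0,0,-13,251,19,1],[0,0,0,-13,251,19,1],[0,0,0,-13,251,19,1]])

```text
time: 16.75
tool_pos: [0.5019, -0.4039, 0.1506]
tcp_rot: [[0.996, 0.086, -0.002], [0.086, -0.996, 0.001], [-0.002, -0.001, -1.0]]
force: [-0.4, -0.7, 0.3]
gripper_width: 0.0308
gripper_force: 30.0
```

Run:
```python
from m import *
rows(((.5015,-.4055,.038),tool(5.2)))
a=eyes.grab_frame("top");b=eyes.grab_frame("side")
for n,f in(("t",a),("s",b)):
  for q in("dropper_centre","cap_centre","bottle_seat"):
   for r in eyes.trace(q,f)[:1]:
    ys,xs=np.nonzero(r["pixels"]);print(n,q,round(r["confidence"],2),ys.min(),ys.max(),xs.min(),xs.max(),ys.mean(),xs.mean())
p=ctrl.get_state()["tool_pos"]; print(p,proj(b,[p+[0,0,.035],p+[.016,0,-.033]]),proj(b,[[.5015,-.4055,.022]]))
f=lambda f,r0,r1,c0,c1,s:cv2.resize(np.ascontiguousarray(f["img"][r0:r1,c0:c1,::-1]),None,fx=s,fy=s,interpolation=cv2.INTER_CUBIC)
cv2.imwrite("pics/c7.png",np.hstack([f(b,140,240,70,160,5),f(a,210,250,210,250,7)][:1]+[cv2.resize(f(a,207,252,207,252,8),(350,500))]))
```

```text
[-0.1, 0.1, -0.2, -0.4, 1.7, 112.6]
t cap_centre 0.65 221 236 221 235 228.3684210526316 227.9842105263158
t bottle_seat 0.18 221 236 220 236 228.45495495495496 228.1081081081081
s dropper_centre 0.8 158 187 102 117 173.1 109.24871794871795
s cap_centre 0.53 189 203 268 287 196.03065134099617 277.2413793103448
s bottle_seat 0.6 216 233 101 131 224.6195652173913 115.62228260869566
[ 0.5017 -0.4048  0.1505] [[106.7711 158.347 ]
 [110.1159 186.8374]] [[115.8533 218.7917]]
```

View pics/c7.png

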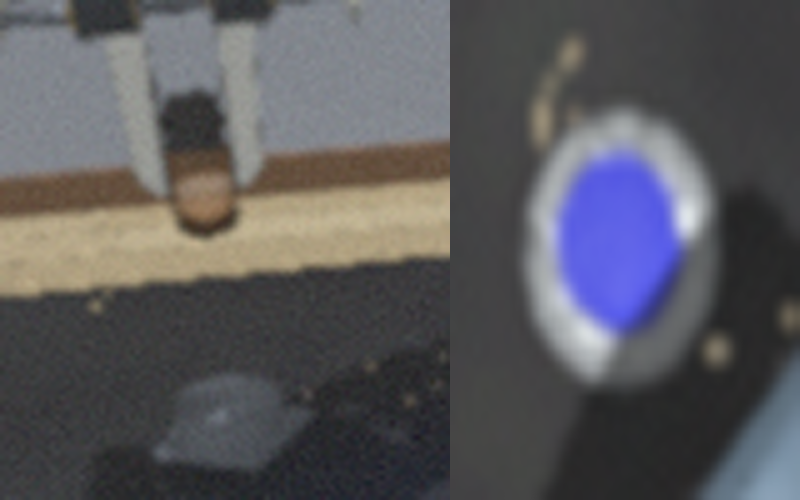

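Crops: bottle hangs upright over the cup (bottom at side row 187, as predicted; cup at col 116); cap flat and centred in the dish (top row 228, col 228). Lower the bottle.

carry_out(targets=[[0,0,0,0,1,40,1],[0,0,0,0,1,75,1],[0,0,0,0,1,95,1],[0,0,0,0,1,107,1],[0,0,0,0,1,111,1],[0,0,0,0,1,111,1],[0,0,0,0,1,111,1]])

```text
time: 18.02
tool_pos: [0.502, -0.4061, 0.0403]
tcp_rot: [[0.996, 0.085, -0.001], [0.085, -0.996, -0.0], [-0.001, 0.0, -1.0]]
force: [0.5, -0.0, -0.3]
gripper_width: 0.0307
gripper_force: 30.0
```

carry_out(targets=[[0,0,0,0,0,1,1],[0,0,0,0,0,1,1],[0,0,0,0,0,1,1]])

```text
time: 18.4
tool_pos: [0.5019, -0.406, 0.0389]
tcp_rot: [[0.996, 0.085, -0.001], [0.085, -0.996, 0.0], [-0.001, -0.0, -1.0]]
force: [0.1, 0.5, 3.2]
gripper_width: 0.0308
gripper_force: 30.0
```

carry_out(targets=[[0,0,0,0,0,0.5,1],[0,0,0,0,0,0.5,0.2],[0,0,0,0,0,0.5,-0.3],[0,0,0,0,0,0.5,-0.3],[0,0,0,0,0,0.5,-0.3],[0,0,0,0,0,-30,-0.3],[0,0,0,0,0,-75,-0.3],[0,0,0,0,0,-120,-0.3],[0,0,0,0,0,-120,-0.3]])

```text
time: 19.52
tool_pos: [0.5031, -0.407, 0.1621]
tcp_rot: [[0.996, 0.085, 0.003], [0.085, -0.996, -0.004], [0.003, 0.004, -1.0]]
force: [0.0, 0.0, -0.1]
gripper_width: 0.0604
gripper_force: 0.0
```

Run:
```python
from m import *
print(ctrl.get_state()["qpos"])
rows(((.5922,-.181,.13),tool(86.5-90)),((.5922,-.181,.13),tool(176.5)))
rows(((.4585,-.1675,.13),tool(92)),((.5922,-.181,.13),tool(86.5)))
b=eyes.grab_frame("side")
for r in eyes.trace("dropper_centre",b)[:1]:
    ys,xs=np.nonzero(r["pixels"]);print(round(r["confidence"],2),ys.min(),ys.max(),xs.min(),xs.max()); print(proj(b,[[.502,-.406,.073],[.518,-.406,.02]]))
```

```text
[-0.7519  0.5925  1.4474 -0.0007  1.097   0.7337]
[0.2, -0.2, 8.4, 108.0, -217.7, 31.6]
[0.3, 0.3, -171.6, 108.0, -217.7, 31.6]
[0.3, 0.0, -87.1, -24.1, -242.6, 31.1]
[0.3, 0.0, -81.6, 108.0, -217.7, 31.6]
0.62 199 223 108 121
[[112.7529 200.9119]
 [115.2765 222.3722]]
```

carry_out(targets=[[0,0,-82,108,-218,0,-0.3],[0,0,-82,108,-218,0,-0.3],[0,0,-82,108,-218,0,-0.3],[0,0,-82,108,-218,0,-0.3],[0,0,-82,108,-218,0,-0.3],[0,0,-82,108,-218,10,-0.3],[0,0,-82,108,-218,20,-0.3],[0,0,-82,108,-218,32,-0.3],[0,0,-82,108,-218,32,-0.3],[0,0,-82,108,-218,32,-0.3]])

```text
time: 20.88
tool_pos: [0.5906, -0.1794, 0.126]
tcp_rot: [[0.057, 0.998, -0.003], [0.998, -0.057, 0.001], [0.001, -0.003, -1.0]]
force: [0.7, 0.7, 0.4]
gripper_width: 0.0604
gripper_force: 0.0
```

Run:
```python
from m import *
rows(((.5922,-.181,.013),tool(86.6))); print(ctrl.get_state()["tool_pos"])
```

```text
[-0.1, -0.1, 0.1, -1.6, 2.0, 113.0]
[ 0.5906 -0.1794  0.126 ]
```

carry_out(targets=[[0,0,0,-1,2,50,-0.3],[0,0,0,-1,2,90,-0.3],[0,0,0,-1,2,108,-0.3],[0,0,0,-1,2,112,-0.3],[0,0,0,-1,2,112,-0.3],[0,0,0,-1,2,112,-0.3]])

```text
time: 21.62
tool_pos: [0.5933, -0.1808, 0.0158]
tcp_rot: [[0.054, 0.999, 0.0], [0.999, -0.054, -0.0], [-0.0, 0.0, -1.0]]
force: [-0.1, -0.5, 0.4]
gripper_width: 0.0607
gripper_force: 0.0
```

carry_out(targets=[[0,0,0,0,0,0,1],[0,0,0,0,0,0,1],[0,0,0,0,0,0,1],[0,0,0,0,0,0,1],[0,0,0,0,0,0,1],[0,0,0,0,0,0,1]])

```text
time: 22.38
tool_pos: [0.5924, -0.1805, 0.0144]
tcp_rot: [[0.054, 0.999, -0.002], [0.999, -0.054, 0.001], [0.001, -0.002, -1.0]]
force: [-0.8, -0.6, 1.3]
gripper_width: 0.0085
gripper_force: 30.0
```

carry_out(targets=[[0,0,0,0,0,-15,1],[0,0,0,0,0,-50,1],[0,0,0,0,0,-90,1],[0,0,0,0,0,-105,1],[0,0,0,0,0,-105,1]])

```text
time: 23.0
tool_pos: [0.5929, -0.1806, 0.1201]
tcp_rot: [[0.054, 0.999, -0.0], [0.999, -0.054, 0.0], [0.0, -0.0, -1.0]]
force: [0.4, 0.7, -1.5]
gripper_width: 0.0086
gripper_force: 30.0
```

Run:
```python
from m import *
rows(((.5775,.0607,.1),tool(81)))
```

```text
[-0.0, -0.0, 5.9, 240.1, -28.5, 20.1]
```

carry_out(targets=[[0,0,1,20,-3,0,1],[0,0,3,65,-8,0,1],[0,0,4,120,-14,0,1],[0,0,5,175,-20,0,1],[0,0,6,220,-28,8,1],[0,0,6,240,-28,20,1],[0,0,6,240,-28,20,1],[0,0,6,240,-28,20,1],[0,0,6,240,-28,20,1]])

```text
time: 24.12
tool_pos: [0.578, 0.0594, 0.0997]
tcp_rot: [[0.16, 0.987, -0.001], [0.987, -0.16, 0.001], [0.0, -0.001, -1.0]]
force: [-0.7, -0.3, -1.0]
gripper_width: 0.0089
gripper_force: 30.0
```

Run:
```python
from m import *
rows(((.5775,.0607,.0285),tool(81)))
p=ctrl.get_state()["tool_pos"];R=ctrl.get_state()["tcp_rot"];ax=R[:,0]
b=eyes.grab_frame("side")
c=p-[0,0,.0075]
print(p,"exp ends",proj(b,[c-ax*.0835,c+ax*.0835]))
for q in("long_column_centre","long_cradle_seat"):
  for r in eyes.trace(q,b)[:2]:
    ys,xs=np.nonzero(r["pixels"]);print(q,round(r["confidence"],2),ys.min(),ys.max(),xs.min(),xs.max())
C=np.array([.5775,.0607,0]);u=np.array([np.cos(np.radians(81)),np.sin(np.radians(81)),0]);v=np.array([u[1],-u[0],0])
im=np.ascontiguousarray(b["img"][:,:,::-1]);s=6;im=cv2.resize(im[165:240,245:345],None,fx=s,fy=s,interpolation=cv2.INTER_CUBIC)
Q=(proj(b,[C+u*.094*i+v*.02*j+[0,0,z] for i,j,z in[(-1,-1,0),(1,-1,0),(1,1,0),(-1,1,0),(-1,-1,.021),(1,-1,.021),(1,1,.021),(-1,1,.021)]])-[245,165]+.5)*s
for k in Q: cv2.circle(im,tuple(int(x) for x in k),3,(0,0,255),1)
for k in (proj(b,[c-ax*.0835,c+ax*.0835])-[245,165]+.5)*s: cv2.circle(im,tuple(int(x) for x in k),3,(0,255,0),1)
cv2.imwrite("pics/c8.png",im)
```

```text
[-0.1, -0.0, -0.2, 1.1, -0.6, 71.2]
[0.578  0.0594 0.0997] exp ends [[265.1778 188.7504]
 [328.1339 186.5887]]
long_column_centre 0.79 185 192 265 327
long_cradle_seat 0.9 210 225 261 331
```

View pics/c8.png

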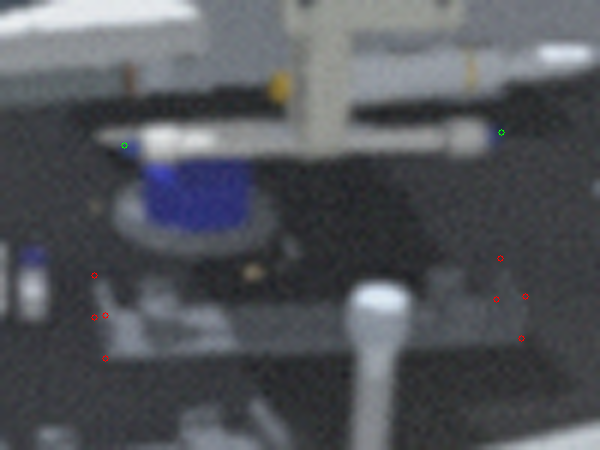

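Overlay: the column hangs level with its ends where expected (side cols 265–328), and the cradle outline fits. Lower it in.

carry_out(targets=[[0,0,0,1,0,35,1],[0,0,0,1,0,60,1],[0,0,0,1,0,68,1],[0,0,0,1,0,70,1],[0,0,0,1,0,70,1],[0,0,0,1,0,70,1]])

```text
time: 25.02
tool_pos: [0.5782, 0.0617, 0.0305]
tcp_rot: [[0.158, 0.987, -0.0], [0.987, -0.158, 0.001], [0.001, -0.0, -1.0]]
force: [1.2, -0.7, -1.4]
gripper_width: 0.0087
gripper_force: 30.0
```

carry_out(targets=[[0,0,0,0,0,1,1],[0,0,0,0,0,1,1],[0,0,0,0,0,1,1]])

```text
time: 25.4
tool_pos: [0.5778, 0.0617, 0.0287]
tcp_rot: [[0.158, 0.987, -0.002], [0.987, -0.158, 0.001], [0.0, -0.002, -1.0]]
force: [0.2, 0.0, -2.6]
gripper_width: 0.0085
gripper_force: 30.0
```

carry_out(targets=[[0,0,0,0,0,1,1],[0,0,0,0,0,1,1],[0,0,0,0,0,1,1]])

```text
time: 25.78
tool_pos: [0.5779, 0.0617, 0.0283]
tcp_rot: [[0.158, 0.987, -0.001], [0.987, -0.158, 0.001], [0.0, -0.002, -1.0]]
force: [-3.2, 0.4, 7.7]
gripper_width: 0.0085
gripper_force: 30.0
```

carry_out(targets=[[0,0,0,0,0,0,0.6],[0,0,0,0,0,0,0.0],[0,0,0,0,0,0,-0.1],[0,0,0,0,0,0,-0.1],[0,0,0,0,0,-30,-0.2],[0,0,0,0,0,-70,-0.3],[0,0,0,0,0,-100,-0.3],[0,0,0,0,0,-100,-0.3]])

```text
time: 26.78
tool_pos: [0.579, 0.0616, 0.1296]
tcp_rot: [[0.158, 0.987, 0.002], [0.987, -0.158, 0.001], [0.001, 0.002, -1.0]]
force: [-0.3, 0.3, 0.2]
gripper_width: 0.0602
gripper_force: 0.0
```

Run:
```python
from m import *
rows(((.4585,-.1675,.12),tool(91.7)))
b=eyes.grab_frame("side")
for q in("long_column_centre",):
  for r in eyes.trace(q,b)[:2]:
    ys,xs=np.nonzero(r["pixels"]);print(q,round(r["confidence"],2),ys.min(),ys.max(),xs.min(),xs.max())
C=np.array([.5775,.0617,.021]);u=np.array([np.cos(np.radians(81)),np.sin(np.radians(81)),0]);print(proj(b,[C-u*.0835,C+u*.0835]))
```

```text
[0.1, -0.1, -10.8, -245.3, -82.7, 9.2]
long_column_centre 0.5 210 216 268 323
[[265.4827 213.4708]
 [326.5537 210.7998]]
```

carry_out(targets=[[0,0,-11,-245,-83,0,-0.3],[0,0,-11,-245,-83,0,-0.3],[0,0,-11,-245,-83,0,-0.3],[0,0,-11,-245,-83,9,-0.3],[0,0,-11,-245,-83,9,-0.3],[0,0,-11,-245,-83,9,-0.3],[0,0,-11,-245,-83,9,-0.3],[0,0,-11,-245,-83,9,-0.3]])

```text
time: 27.88
tool_pos: [0.4577, -0.1662, 0.1186]
tcp_rot: [[-0.035, 0.999, -0.002], [0.999, 0.035, 0.001], [0.001, -0.002, -1.0]]
force: [-0.4, -0.9, 0.2]
gripper_width: 0.0604
gripper_force: 0.0
```

Run:
```python
from m import *
rows(((.4585,-.1675,.013),tool(91.7)))
```

```text
[-0.1, -0.0, 0.3, -1.5, 0.9, 105.6]
```

carry_out(targets=[[0,0,0,-1,0,50,-0.3],[0,0,0,-1,0,85,-0.3],[0,0,0,-1,0,101,-0.3],[0,0,0,-1,0,105,-0.3],[0,0,0,-1,0,105,-0.3],[0,0,0,-1,0,105,-0.3]])

```text
time: 28.62
tool_pos: [0.4576, -0.1683, 0.0147]
tcp_rot: [[-0.033, 0.999, -0.0], [0.999, 0.033, -0.0], [-0.0, -0.0, -1.0]]
force: [-0.8, 0.5, -0.3]
gripper_width: 0.0608
gripper_force: 0.0
```

carry_out(targets=[[0,0,0,0,0,0,1],[0,0,0,0,0,0,1],[0,0,0,0,0,0,1],[0,0,0,0,0,0,1],[0,0,0,0,0,0,1],[0,0,0,0,0,0,1]])

```text
time: 29.38
tool_pos: [0.4571, -0.1682, 0.0137]
tcp_rot: [[-0.033, 0.999, -0.001], [0.999, 0.033, 0.001], [0.001, -0.001, -1.0]]
force: [0.8, -0.7, 0.1]
gripper_width: 0.0083
gripper_force: 30.0
```

carry_out(targets=[[0,0,0,0,0,-15,1],[0,0,0,0,0,-50,1],[0,0,0,0,0,-90,1],[0,0,0,0,0,-105,1],[0,0,0,0,0,-105,1]])

```text
time: 30.0
tool_pos: [0.4574, -0.1682, 0.1192]
tcp_rot: [[-0.033, 0.999, -0.0], [0.999, 0.033, 0.0], [0.0, -0.0, -1.0]]
force: [0.0, 0.5, -0.4]
gripper_width: 0.0085
gripper_force: 30.0
```

Run:
```python
from m import *
rows(((.6865,-.0515,.1),tool(91.2)))
```

```text
[-0.0, -0.0, 0.7, 109.1, 232.8, 19.1]
```

carry_out(targets=[[0,0,0,8,18,0,1],[0,0,1,28,60,0,1],[0,0,1,53,113,0,1],[0,0,1,78,167,0,1],[0,0,1,100,213,8,1],[0,0,1,109,233,19,1],[0,0,1,109,233,19,1],[0,0,1,109,233,19,1],[0,0,1,109,233,19,1]])

```text
time: 31.12
tool_pos: [0.686, -0.052, 0.0997]
tcp_rot: [[-0.015, 1.0, -0.002], [1.0, 0.015, 0.001], [0.001, -0.002, -1.0]]
force: [0.2, -0.5, -1.1]
gripper_width: 0.0084
gripper_force: 30.0
```

Run:
```python
from m import *
rows(((.6865,-.0515,.0277),tool(91.2)))
p=ctrl.get_state()["tool_pos"];R=ctrl.get_state()["tcp_rot"];ax=R[:,0]
b=eyes.grab_frame("side")
c=p-[0,0,.0067]
for q in("short_column_centre","short_cradle_seat"):
  for r in eyes.trace(q,b)[:2]:
    ys,xs=np.nonzero(r["pixels"]);print(q,round(r["confidence"],2),ys.min(),ys.max(),xs.min(),xs.max())
C=np.array([.6865,-.0515,0]);t=np.radians(91.2);u=np.array([np.cos(t),np.sin(t),0]);v=np.array([u[1],-u[0],0])
im=np.ascontiguousarray(b["img"][:,:,::-1]);s=7;im=cv2.resize(im[185:270,220:320],None,fx=s,fy=s,interpolation=cv2.INTER_CUBIC)
Q=(proj(b,[C+u*.056*i+v*.02*j+[0,0,z] for i,j,z in[(-1,-1,0),(1,-1,0),(1,1,0),(-1,1,0),(-1,-1,.021),(1,-1,.021),(1,1,.021),(-1,1,.021)]])-[220,185]+.5)*s
for k in Q: cv2.circle(im,tuple(int(x) for x in k),3,(0,0,255),1)
for k in (proj(b,[c-ax*.046,c+ax*.046])-[220,185]+.5)*s: cv2.circle(im,tuple(int(x) for x in k),3,(0,255,0),1)
cv2.imwrite("pics/c9.png",im)
```

```text
[-0.1, -0.0, -0.3, 0.4, 0.6, 72.0]
short_column_centre 0.64 206 215 249 286
short_column_centre 0.49 218 234 101 129
short_cradle_seat 0.86 233 252 244 292
```

View pics/c9.png

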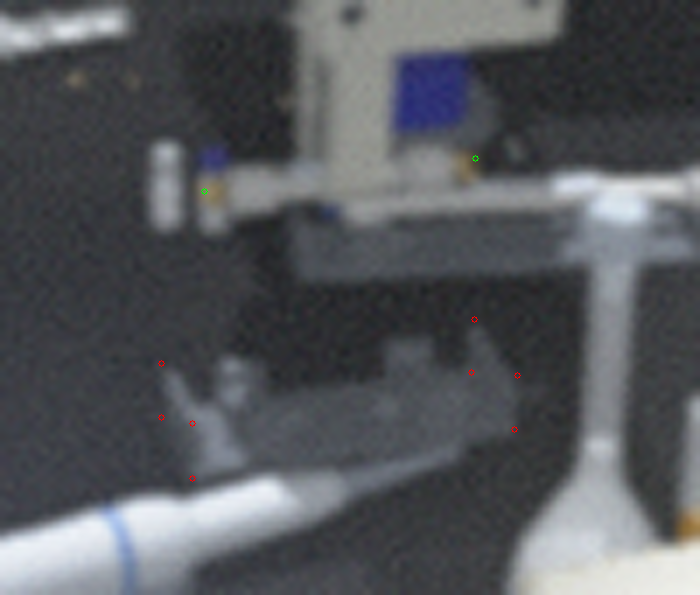

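Overlay: column level above the cradle (ends at side cols 249–288), cradle outline fits; a pipette lies just in front, so I'll open only a little.

carry_out(targets=[[0,0,0,0,0,35,1],[0,0,0,0,0,60,1],[0,0,0,0,0,69,1],[0,0,0,0,0,71,1],[0,0,0,0,0,71,1],[0,0,0,0,0,71,1]])

```text
time: 32.02
tool_pos: [0.6868, -0.0515, 0.0294]
tcp_rot: [[-0.016, 1.0, -0.0], [1.0, 0.016, 0.001], [0.001, -0.0, -1.0]]
force: [0.2, -0.5, -0.9]
gripper_width: 0.0085
gripper_force: 30.0
```

carry_out(targets=[[0,0,0,0,0,1,1],[0,0,0,0,0,1,1],[0,0,0,0,0,1,1]])

```text
time: 32.4
tool_pos: [0.6865, -0.0515, 0.0277]
tcp_rot: [[-0.016, 1.0, -0.001], [1.0, 0.016, 0.001], [0.001, -0.001, -1.0]]
force: [0.6, 0.6, 2.4]
gripper_width: 0.0084
gripper_force: 30.0
```

carry_out(targets=[[0,0,0,0,0,0.7,1],[0,0,0,0,0,0.7,1],[0,0,0,0,0,0.7,0.6],[0,0,0,0,0,0.7,0.6],[0,0,0,0,0,0.7,0.6],[0,0,0,0,0,-20,0.6],[0,0,0,0,0,-60,0.6],[0,0,0,0,0,-120,0.6],[0,0,0,0,0,-150,0.6]])

```text
time: 33.52
tool_pos: [0.6876, -0.0517, 0.1827]
tcp_rot: [[-0.016, 1.0, 0.004], [1.0, 0.016, -0.0], [-0.0, 0.004, -1.0]]
force: [-0.1, 0.3, -0.8]
gripper_width: 0.0184
gripper_force: 0.0
```

carry_out(targets=[[0,0,0,-260,-150,0,0],[0,0,0,-260,-150,0,0],[0,0,0,-260,-150,0,0],[0,0,0,-260,-150,0,0],[0,0,0,-260,-150,0,0],[0,0,0,-260,-150,0,0],[0,0,0,-260,-150,0,0],[0,0,0,-260,-150,0,0]])

```text
time: 34.52
tool_pos: [0.5414, -0.3127, 0.1779]
tcp_rot: [[-0.017, 1.0, -0.001], [1.0, 0.017, 0.001], [0.001, -0.001, -1.0]]
force: [-0.1, 0.8, 0.7]
gripper_width: 0.0465
gripper_force: 0.0
```

Run:
```python
from m import *
a=eyes.grab_frame("top");b=eyes.grab_frame("side")
f=lambda f,r0,r1,c0,c1,s:cv2.resize(np.ascontiguousarray(f["img"][r0:r1,c0:c1,::-1]),None,fx=s,fy=s,interpolation=cv2.INTER_CUBIC)
cv2.imwrite("pics/c10.png",np.vstack([f(a,145,245,195,385,4)[:,:760],f(b,190,256,100,290,4)[:200]])[:600,:760])
cv2.imwrite("pics/c11.png",f(b,185,260,225,345,6))
```

```text
(no output)
```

View pics/c10.png

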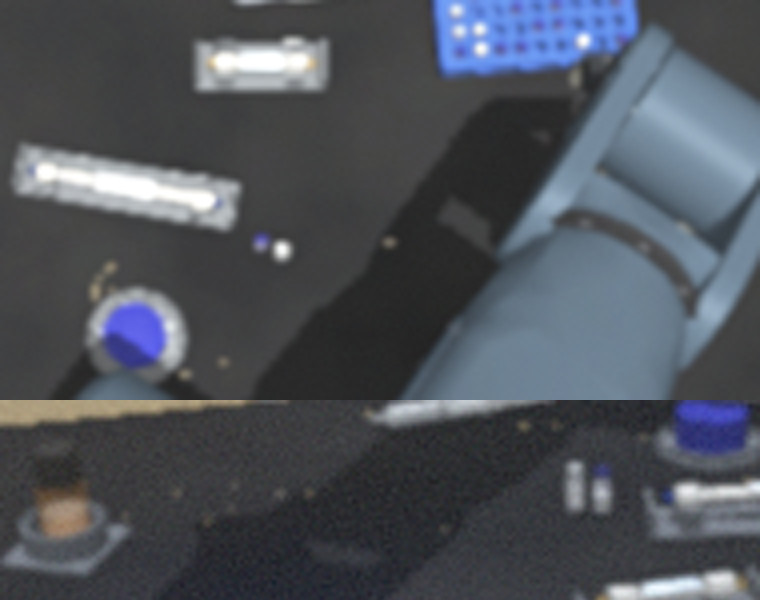

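View pics/c11.png

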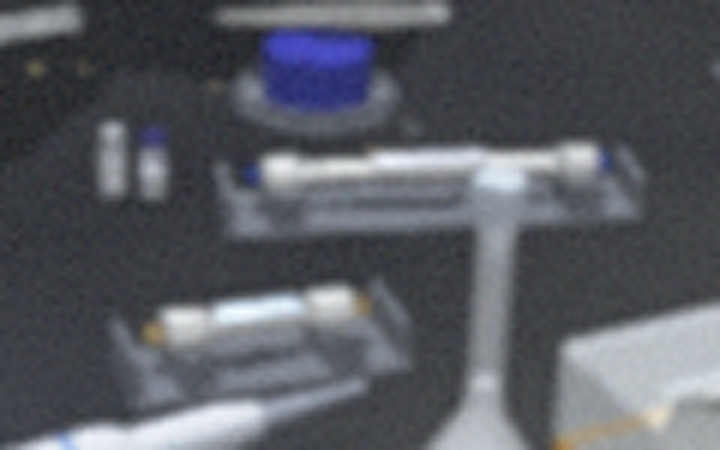

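Both columns lie level inside their cradles (side ~row 212 and ~row 238). The cap sits flat in the dish and the bottle stands upright in its cup (side ~row 213, col 115). The gripper is clear.

```bash
python3 -c "
from station import ticket
print(ticket.hand_in())"
```

```text
the job is handed in; nothing more can be done
None
```

The job is handed in at about 35 s on the robot's clock: the last pictures showed the cap flat in the dish, the bottle upright in its cup, and both columns in their own cradles, with the gripper open and clear of everything.

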